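# Stack the chip tray and its lid in the blue carousel bay

### The arm

A 6-joint arm with a two-finger parallel gripper is mounted at the origin on the work surface. World frame = base frame: x ahead of the robot, y to its left, z up, the work surface at z = 0. Lengths are in m, angles in rad, forces in N, time in s.
With the tool pointing down it reaches from about 0.275 to 0.825 m from the base axis. Payload 5.2 kg.
Tool frame: the origin (TCP) lies at the very end of the fingers, on their centre line; the grasp point (between the pads) lies 19 mm behind it; z points along the fingers, y is the line along which they close (so a half turn about z gives the same grasp; the last joint's range is limited). The gripper opens to 93 mm and grips with 3 to 60 N. Pads are 15 mm wide; open, the fingers measure 128 mm over their backs; the gripper's body (75 mm by 188 mm) begins 65 mm behind the grasp point.
Start: joints at [-1.492, 0.259, 1.535, -0, 1.348, -0.203], TCP at [0.153, -0.528, 0.219] pointing down, gripper open.
Joint ranges: [-3.14, 3.14], [-0.91, 2.08], [0.19, 2.58], [-1.22, 4.36], [0.22, 2.71], [-3.12, 3.12]. Speed limits (rad/s): [2.57, 2.57, 3.14, 3.14, 3.14, 3.14].

### API

Orientations are given as a unit quaternion [w, x, y, z].
In Python, from station import ctrl gives the robot as it stands.
- The arm moves only by the shell command python3 jog.py 'ROWS'. ROWS is rows parted by semicolons, their numbers by spaces, 1 to 8 of them, each of 7 numbers: a rotation vector rx, ry, rz in rad, then dx, dy, dz in m, then the opening from 0.0 (shut) to 1.0 (fully open); each row is the pose to reach, as a shift and turn from the pose commanded when the command began, along the tool's axes at that moment; what a row does not reach only later rows make up. A row lasts 1/10 s, in which the tool goes at most 0.05 m and 0.15 rad, less where a joint would pass 70% of its speed; a pose out of reach is approached as far as the arm can. The fingers move at their own pace and stop on an object; the grip force is fixed at half the most. Time passes only in rows, so rows that do not move let the fingers close. It prints the time, the measured TCP pose, the force, the opening and the grip force at its end.
- ctrl.get_obs(): the state, without advancing time (a new reading comes with each control period).
- ctrl.get_image(name): name is "scene" or "top"; returns a dict with "frame" (480x640x3 uint8, blue, green, red), "camera_matrix" (3x3 intrinsics, pixels), "R" (3x3) and "t" (3): a world point X has camera coordinates R X + t. Camera axes: x right, y down, z forward; pixel columns grow to the right and rows downward; lengths in m; the calibration is good to about 2 mm. A picture is of the moment at which its call begins. There is no depth.
- ctrl.job_done(): hands the job in; it is judged then, once.
The state is a dict: "clock": time; "joint_positions": joint angles; "joint_vel": joint speeds; "joint_efforts": joint torques, N m; "eef_pos": TCP position; "tool_rot": TCP orientation; "wrist_force": force on the tool from outside, world axes, zero at the start; "torque": the same for the moment, N m; "opening": opening from 0.0 (shut) to 1.0 (fully open); "finger_force": force on a finger pad.
Only numpy, scipy, OpenCV 4.12 (cv2) and the standard library are available. Lean on these libraries where they do the work, as an engineer would, in place of code of your own. Each camera call takes 0.05 s, during which the arm holds its last target. There are 200 camera calls.

### The job

Turn the carousel by its black post until the empty blue bay faces the red pointer, and only then load it: put the blue chip tray on the blue bay and the white lid on the tray. Match the cut corners so that each skirt drops fully home over the raised land below it, flat and with no gap (the bay sits a little off its nominal place, so feel for it); handle both gently, neither dropping them nor pressing hard. Leave the blue bay facing the pointer, and leave everything else on the bench alone.

Things in the scene. Friction and masses are not known exactly. Their poses are not given: they have to be found in the camera images.
- tray: Blue chip tray (chips on top), 90 mm (its x) by 60 mm (its y), the +x +y corner cut at 45 degrees (16 mm legs). Origin: centre of its underside (skirt's lower edge), z out of its top. Skirt 0-8 mm (3 mm wall), slab 8-13 mm, raised land 13-19 mm. Starts in one of the rack's two berths (either), tilted 30 degrees, its x pointing up the slope. Grip across the 60 mm. 0.08-0.17 kg.
- lid: White lid, same shape, origin and axes as the tray, without chips; 0.07-0.14 kg. Starts in the rack's other berth, tilted alike but turned half round: its x points down the slope, the cut corner at the lower end.
- tray_top (a point): Centre of the top of the tray's land, 19 mm above its origin. Land 82 x 52 x 6 mm, corner cut to match; skirt over land is 1 mm clear all round, sharp-edged. The skirt's lower edge comes to rest on the ledge round the land, so a stacked plate's origin is 13 mm above the one below; misplaced or wrong way round it perches about 6 mm too high.
- tray_key (a point): Middle of the tray's cut corner: x +37, y +22, z +10 mm in the tray's frame.
- lid_key (a point): Middle of the lid's cut corner: x +37, y +22, z +10 mm in the lid's frame.
- rack: Fixed aluminium rack, 130 x 240 mm, up to 85 mm high, face sloping 30 degrees, rising along its +x. Origin: centre underneath; y across. Two berths, 58 mm either side of its middle: a black rib 36 mm wide, 14 mm off the face, under each plate's middle (room for fingertips beside it), with a 6 mm stop lip at the lower end. Lift plates out square to the slope.
- carousel: Fixed base of the carousel, a grey disc 290 mm across. Origin: centre underneath, on the bench; the pointer lies along its -x.
- axis (a point): The carousel's vertical turning axis, at the top of the aluminium deck, 26 mm above the bench.
- pointer (a point): Red pointer block on the base at the loading point, 165 mm from the axis on the robot's side.
- deck (a joint): Angle of the carousel deck (270 mm disc) in rad, growing anticlockwise from above; 0 when the blue bay's middle faces the pointer. Starts between 0.5 and 1.3, needs about 2 N at the post to turn, stays where it is left. The blue bay's middle is 70 mm from the axis, its long side towards the rim. The like orange bay is empty but wrong; the yellow one is full (stack 32 mm above its plinth).
- handle (a point): Top of the black round turning post on the deck, 14 mm across, 45 mm high, 120 mm from the axis; pinch it from above and lead it round (it may turn between the fingers). Two like posts of bare steel stand 120 degrees to either side.
- bay_blue (a point): Nominal place of the empty blue bay: a plinth of the tray's outline, 14 mm off the deck, with a land on top exactly like a tray's. Origin: on the ledge round the land, axes as the tray's. The plinth is set by hand on slots: its true middle lies up to 3.5 mm from this point either way along x (not across), which these poses do not show; feel for it. It stays where it is set (10 N moves it).
- multimeter: Handheld black meter lying flat, 85 x 170 x 40 mm; its origin is the centre of its underside. Leave it alone.
- flux_jar: Small amber jar with a white cap, 48 mm across, 55 mm high; its origin is the centre of its underside. Leave it alone.
- mouse: Black computer mouse, 62 x 105 x 30 mm; its origin is the centre of its underside. Leave it alone.
- circuit_board: Loose green circuit board with a heat sink, 85 x 65 x 28 mm; its origin is the centre of its underside. Leave it alone.
- tape_dispenser: Red bench tape dispenser with a roll, 60 x 150 x 90 mm; its origin is the centre of its underside. Leave it alone.
- screwdriver: Screwdriver lying on the bench; its origin is the centre of its underside. Leave it alone.

How it is judged:
By the outcome, as a careful person would: the job done as asked, in the order asked, and still so for the second after the job is handed in, with the robot touching nothing.
It also fails if it takes over 72 s, if anything falls off the work surface, if the arm or the gripper's body presses on something with over 40 N, if the wrist force passes 120 N, or if a joint passes its speed limit or range.

## Working session

There is one attempt and no reset: what is moved stays moved. The work goes in short steps, Python scripts to look and compute and a shell command to move; the robot and the scene stay as the last step left them, time stands still between calls to the robot, and variables do not carry over. Pictures are saved under pics/ and viewed, at most 12 in all, crops included, and the job is handed in when it is done.

```bash
ls; mkdir -p pics
python3 - <<'E'
from station import ctrl
import cv2,numpy as np
o=ctrl.get_obs()
print(o)
for n in("scene","top"):
    d=ctrl.get_image(n); cv2.imwrite(f"pics/{n}0.png",d["frame"]); np.savez(f"pics/{n}0.npz",**d)
    print(n,d["camera_matrix"].tolist(),(-d["R"].T@d["t"]).round(3),d["R"].round(3).tolist())
E
```

```text
jog.py
pics
station.py
{'clock': 0.0, 'joint_positions': array([-1.49180585e+00,  2.59318035e-01,  1.53606699e+00, -1.78640527e-05,
        1.34797343e+00, -2.02779413e-01]), 'joint_vel': array([-0.00061754,  0.00056987,  0.00053675, -0.00124328, -0.00058189,
       -0.00231385]), 'joint_efforts': array([-6.41070546e-04, -4.37306106e+01, -2.84004825e+01,  7.19746971e-02,
        4.11651225e-02, -1.37286270e-04]), 'eef_pos': array([ 0.15291511, -0.52776016,  0.21783759]), 'tool_rot': array([-8.81751472e-04,  9.90091456e-01,  1.40421254e-01,  4.59191682e-05]), 'wrist_force': array([ 0.59086654,  0.03145475, -0.14312927]), 'torque': array([-0.0032709 ,  0.00132634, -0.0403516 ]), 'finger_force': 0.0, 'opening': 0.9981634663984532}
scene [[472.64712776355015, 0.0, 317.45624290711294], [0.0, 472.64712776355015, 255.27248115192074], [0.0, 0.0, 1.0]] [1.054 0.713 0.675] [[-0.798, 0.603, -0.009], [0.357, 0.46, -0.813], [-0.486, -0.652, -0.582]]
top [[444.68896316153143, 0.0, 317.07936433257737], [0.0, 444.68896316153143, 239.17063078391612], [0.0, 0.0, 1.0]] [0.38  0.024 1.22 ] [[0.009, -1.0, -0.006], [-0.992, -0.009, -0.126], [0.126, 0.007, -0.992]]
```
View pics/scene0.png

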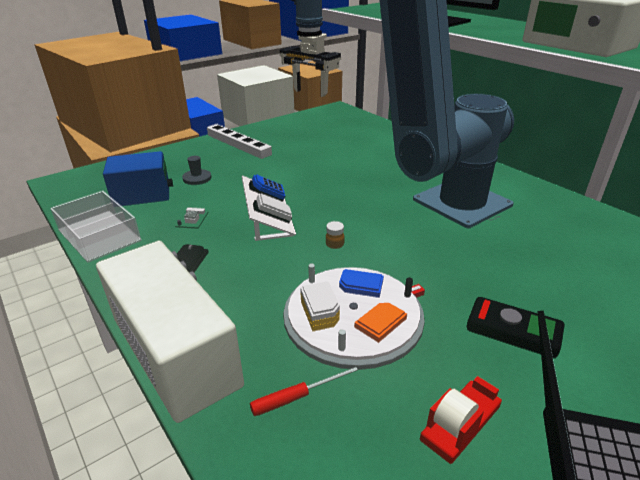

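View pics/top0.png

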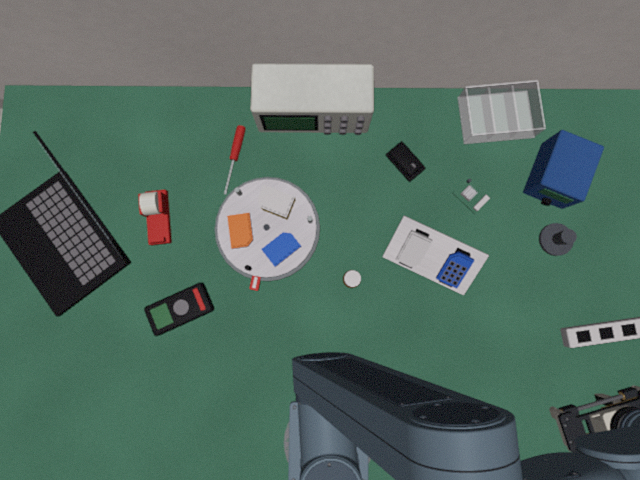

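The top view shows the carousel centre at about (267,228), pointer at (256,283), black post at (248,268), blue bay at (282,249) and the rack at (436,255), with lid on the left and tray on the right. In the scene view, the tray is at (268,187), the lid at (273,207), the black post at (408,287). I'll enlarge both regions.

Run:
```python
import cv2,numpy as np
t=cv2.imread("pics/top0.png");s=cv2.imread("pics/scene0.png")
def c(i,x,y,w,h):return cv2.resize(i[y:y+h,x:x+w],(400,300),interpolation=cv2.INTER_CUBIC)
cv2.imwrite("pics/crops.png",np.vstack([np.hstack([c(t,380,210,112,84),c(t,204,176,128,112)]) if 0 else np.hstack([c(t,380,213,112,84),c(t,196,170,148,111+10)]),np.hstack([c(s,230,165,80,60+0),c(s,275,250,160,120)])]))
```

View pics/crops.png

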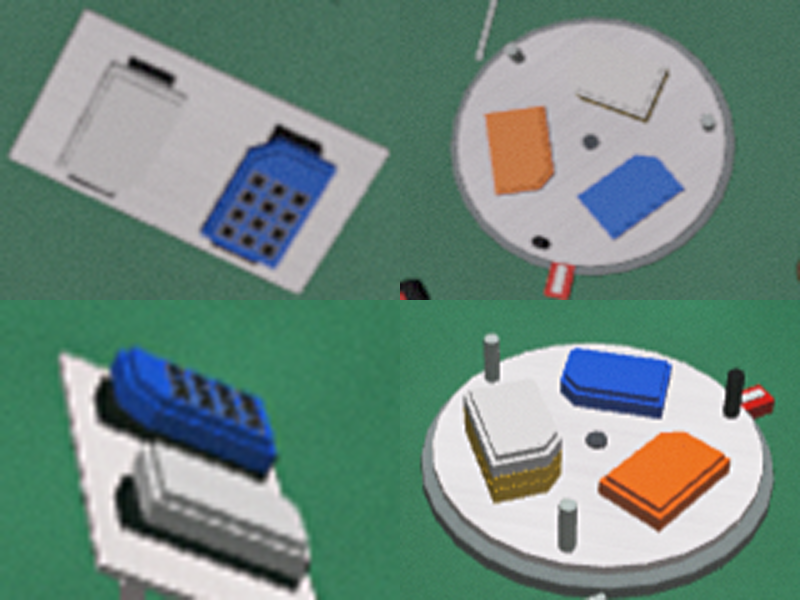

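Rack (top-left crop) rises towards image-up: the tray's cut is at its upper-left end and the lid's at the lower end, as described. The carousel crop shows the black post at crop (541,242) and the blue bay cut at the (655,160) side. Now I'll measure.

```bash
cat > h.py <<'E'
import cv2,numpy as np
from scipy.spatial.transform import Rotation as Rot
def load(n,k=0): return dict(np.load(f"pics/{n}{k}.npz"))
def snap(n,k):
    from station import ctrl
    d=ctrl.get_image(n); np.savez(f"pics/{n}{k}.npz",**d); cv2.imwrite(f"pics/{n}{k}.png",d["frame"]); return d
def ray(d,p):
    v=d["R"].T@np.linalg.inv(d["camera_matrix"])@np.array([p[0],p[1],1.]); return -d["R"].T@d["t"],v/np.linalg.norm(v)
def onz(d,p,z): c,v=ray(d,p); return c+v*(z-c[2])/v[2]
def proj(d,X): q=d["camera_matrix"]@(d["R"]@np.asarray(X,float)+d["t"]); return q[:2]/q[2]
def tri(a,p,b,q):
    P=[d["camera_matrix"]@np.c_[d["R"],d["t"]] for d in(a,b)]
    X=cv2.triangulatePoints(P[0],P[1],np.array(p,float).reshape(2,1),np.array(q,float).reshape(2,1)).ravel();X=X[:3]/X[3]
    return X, np.linalg.norm(proj(a,X)-p)
def blobs(d,lo,hi,box,amin=10,eps=2.0):
    x,y,w,h=box; hsv=cv2.cvtColor(d["frame"],cv2.COLOR_BGR2HSV); m=np.zeros(hsv.shape[:2],np.uint8)
    m[y:y+h,x:x+w]=cv2.inRange(hsv,lo,hi)[y:y+h,x:x+w]
    out=[]
    for c in cv2.findContours(m,cv2.RETR_EXTERNAL,cv2.CHAIN_APPROX_NONE)[0]:
        a=cv2.contourArea(c)
        if a<amin: continue
        mm=cv2.moments(c); out.append((a,np.array([mm["m10"]/mm["m00"],mm["m01"]/mm["m00"]]),c,cv2.approxPolyDP(c,eps,True)[:,0]))
    return sorted(out,key=lambda o:-o[0])
E
python3 - <<'E'
from h import *
T,S=load("top"),load("scene")
def show(nm,L,k=2):
    for a,c,_,p in L[:k]: print(nm,a,c.round(1),p.tolist())
W=((0,0,120),(180,60,255))
show("rackT",blobs(T,*W,(375,205,120,95)),1); show("rackS",blobs(S,*W,(230,165,80,80)),2)
B=((105,120,40),(130,255,255))
show("trayT",blobs(T,*B,(375,205,120,95)),1); show("trayS",blobs(S,*B,(230,165,80,80)),1)
show("bayT",blobs(T,*B,(210,170,120,110)),1); show("bayS",blobs(S,*B,(275,250,150,120)),1)
K=((0,0,0),(180,255,60))
show("postT",blobs(T,*K,(236,258,24,18),4)); show("postS",blobs(S,*K,(398,272,22,28),4))
show("discT",blobs(T,*W,(210,170,112,112)),1); show("discS",blobs(S,*W,(280,255,150,120)),1)
show("hubT",blobs(T,((0,0,0),(180,255,150)),(258,220,16,16),4)); show("hubS",blobs(S,((0,0,0),(180,255,150)),(345,298,16,16),4))
R=((0,120,80),(8,255,255))
show("ptrT",blobs(T,*R,(245,272,20,24),4)); show("ptrS",blobs(S,*R,(410,280,20,22),4))
E
```

```text
rackT 4331.0 [434.6 255.3] [[403, 216], [382, 257], [463, 295], [488, 254]]
rackS 1061.5 [267.1 209.5] [[242, 175], [249, 218], [287, 231], [260, 235], [260, 238], [287, 235], [288, 231], [294, 234], [291, 220], [287, 223], [253, 210], [252, 203], [256, 199], [259, 207], [262, 205], [291, 216], [285, 200], [282, 202], [250, 190], [248, 183], [251, 179]]
trayT 727.5 [454.7 268.6] [[459, 251], [449, 256], [437, 276], [441, 281], [456, 287], [473, 260]]
trayS 327.5 [267. 187.] [[253, 176], [252, 182], [257, 189], [283, 198], [281, 185], [282, 189], [279, 190], [279, 184], [276, 183], [277, 187], [274, 188], [272, 181], [270, 186], [268, 179], [265, 179], [267, 185], [263, 177]]
bayT 640.5 [280.7 247.8] [[292, 235], [282, 233], [262, 249], [274, 265], [300, 246]]
bayS 852.0 [360.9 282.2] [[343, 270], [339, 282], [345, 291], [378, 296], [383, 276]]
postT 12.0 [247.8 267.5] [[245, 267], [250, 269], [249, 266]]
postS 85.0 [408.1 286.4] [[411, 278], [406, 279], [406, 296], [410, 292]]
discT 8078.5 [266.5 228.1] [[244, 182], [226, 197], [219, 209], [215, 232], [220, 251], [232, 267], [250, 277], [258, 275], [263, 277], [261, 279], [270, 279], [268, 277], [271, 276], [272, 279], [290, 274], [303, 264], [309, 256], [308, 253], [311, 253], [311, 248], [314, 248], [312, 244], [315, 245], [313, 242], [316, 241], [315, 232], [318, 229], [314, 207], [306, 194], [289, 182], [277, 178]]
discS 10426.5 [353.4 316.1] [[286, 301], [285, 324], [293, 338], [309, 352], [339, 363], [365, 364], [392, 358], [415, 342], [423, 324], [420, 304], [413, 294], [409, 297], [404, 296], [404, 285], [387, 274], [366, 268], [344, 267], [317, 273], [312, 283], [308, 278], [304, 280]]Traceback (most recent call last):
  File "<stdin>", line 13, in <module>
  File "h.py", line 16, in blobs
    x,y,w,h=box; hsv=cv2.cvtColor(d["frame"],cv2.COLOR_BGR2HSV); m=np.zeros(hsv.shape[:2],np.uint8)
    ^^^^^^^
TypeError: cannot unpack non-iterable int object
```

Run:
```python
from h import *
T,S=load("top"),load("scene")
np.set_printoptions(precision=4,suppress=True)
for nm,p,q in[("HL",(403,216),(249,218)),("HR",(488,254),(242,175)),("LL",(382,257),(294,234))]: print(nm,tri(T,p,S,q))
print("LR z10",onz(T,(463,295),.01),"LL z10",onz(T,(382,257),.01),"HL z85",onz(T,(403,216),.085),"HR",onz(T,(488,254),.085))
D=((0,0,0),(180,255,120))
ht=blobs(T,*D,(260,221,13,13),3)[0][1]; hs=blobs(S,*D,(346,300,15,14),3)[0][1]
print("hub",ht,hs,tri(T,ht,S,hs))
R=((0,120,80),(8,255,255))
g=lambda d,b:max(blobs(d,*R,b,4),key=lambda o:o[0])
print("ptr",g(T,(245,272,20,24))[1:2],g(S,(410,280,20,22))[1:2],onz(T,cv2.minAreaRect(g(T,(245,272,20,24))[2])[0],.03))
# post top: top-view blob centre (blob spans the post), scene top end
print("post",onz(T,(247.8,267.5),.071),tri(T,(247.8,267.5),S,(408.7,279)))
for v,z in(((292,235),.04),((282,233),.04),((262,249),.04),((274,265),.04),((300,246),.04)): print("bay",onz(T,v,z))
print("bayc",onz(T,blobs(T,(105,120,40),(130,255,255),(210,170,120,110))[0][1],.043))
# disc ellipse
hsv=cv2.cvtColor(T["frame"],cv2.COLOR_BGR2HSV); m=np.zeros((480,640),np.uint8); bx=np.s_[170:290,205:330]
m[bx]=255-cv2.inRange(hsv,(60,100,20),(90,255,255))[bx]; c=max(cv2.findContours(m,0,1)[0],key=cv2.contourArea)
e=cv2.fitEllipse(c); print("ell",e,onz(T,e[0],.012))
# chips
B=blobs(T,(105,120,40),(130,255,255),(375,205,120,95))[0]
mk=np.zeros((480,640),np.uint8); cv2.drawContours(mk,[cv2.convexHull(B[2])],-1,255,-1)
g8=cv2.cvtColor(T["frame"],cv2.COLOR_BGR2GRAY); ch=((hsv[...,1]<140)&(mk>0)).astype(np.uint8); 
ys,xs=np.nonzero(ch); print("chips",xs.mean(),ys.mean(),len(xs)); print("trayrect",cv2.minAreaRect(B[2]))
```

```text
HL (array([ 0.5885, -0.1925,  0.0727]), np.float64(0.15616750839624619))
HR (array([ 0.4881, -0.407 ,  0.0775]), np.float64(0.8548668354190149))
LL (array([ 0.487 , -0.1464,  0.0087]), np.float64(0.5840270557806542))
LR z10 [ 0.3849 -0.3623  0.01  ] LL z10 [ 0.4856 -0.1452  0.01  ] HL z85 [ 0.5859 -0.1899  0.085 ] HR [ 0.4892 -0.4054  0.085 ]
hub [266.1373 226.7647] [353.3704 305.582 ] (array([0.5624, 0.1718, 0.0275]), np.float64(0.6050136428964028))
ptr (array([254.8439, 284.2152]),) (array([418.392 , 291.5147]),) [0.4113 0.1975 0.03  ]
post [0.45   0.2103 0.071 ] (array([0.449 , 0.2122, 0.0671]), np.float64(0.6754681362560109))
bay [0.54   0.0993 0.04  ]
bay [0.5451 0.1262 0.04  ]
bay [0.5016 0.1788 0.04  ]
bay [0.4591 0.1458 0.04  ]
bay [0.5105 0.0775 0.04  ]
bayc [0.505  0.1286 0.043 ]
ell ((267.0345458984375, 229.2925262451172), (139.2883758544922, 148.03097534179688), 90.1910400390625) [0.559 0.17  0.012]
chips 453.6276041666667 272.2708333333333 384
trayrect ((454.8676452636719, 268.2205810546875), (22.980810165405273, 36.18619918823242), 30.963754653930664)
```

```bash
cat >> h.py <<'E'
def pose():
    from station import ctrl
    o=ctrl.get_obs(); q=o["tool_rot"]; return o["eef_pos"],Rot.from_quat([q[1],q[2],q[3],q[0]])
def yawR(yaw): # tool down, tool y at yaw (deg)
    a=np.radians(yaw); y=np.array([np.cos(a),np.sin(a),0]); z=np.array([0,0,-1.]); return Rot.from_matrix(np.c_[np.cross(y,z),y,z])
def go(p,R,p0=None,R0=None):
    if p0 is None: p0,R0=pose()
    rv=(R0.inv()*R).as_rotvec(); d=R0.inv().apply(np.asarray(p)-p0)
    print("rv",rv.round(3),"d",d.round(4),"rows>=",round(max(np.linalg.norm(d)/.05,np.linalg.norm(rv)/.15),1)); return rv,d
E
python3 - <<'E'
from h import *
from scipy.optimize import least_squares
T,S=load("top"),load("scene")
for n,d,bx in(("T",T,(210,170,112,112)),("S",S,(280,255,150,120))):
    c=blobs(d,(0,0,150),(180,60,255),bx)[0][2][:,0]
    P=np.array([onz(d,p,.026)[:2] for p in cv2.convexHull(c)[:,0]])
    r=least_squares(lambda v:np.hypot(*(P-v[:2]).T)-v[2],[.56,.17,.135],loss="soft_l1",f_scale=.002); print(n,r.x,len(P))
go([.4500,.2110,.13],yawR(70.3))
c=S["frame"][30:100,260:354]; cv2.imwrite("pics/grip.png",cv2.resize(c,(752,560),interpolation=cv2.INTER_CUBIC))
# tray on the rack
psi=np.radians(-24.5);C,s=np.cos,np.sin;a=np.pi/6
u=np.array([C(a)*C(psi),C(a)*s(psi),s(a)]);v=np.array([-s(psi),C(psi),0]);n=np.cross(u,v)
F=np.array([.4868,-.2763,.043])
def onface(d,p,h): o,w=ray(d,p); k=((F+n*h-o)@n)/(w@n); X=o+w*k; return (X-F)@u,(X-F)@v
hsv=cv2.cvtColor(S["frame"],cv2.COLOR_BGR2HSV)
print("chip",onface(T,(453.6,272.3),.034))
for p in [(459,251),(449,256),(473,260),(437,276),(456,287)]: print(p,np.round(onface(T,p,.027),4))
# lid corners (from the crop), slab top, upper/lower ends
for p in [(110,62),(187,97),(60,160),(125,185)]:
    q=(380+p[0]*112/400,213+p[1]*84/300); print("lid",np.round(onface(T,q,.030),4))
E
```

```text
T [0.56349882 0.17087072 0.13476966] 39
S [0.56249222 0.17317292 0.1349694 ] 42
rv [-0.000e+00 -2.000e-03 -2.516e+00] d [ 0.4908 -0.6269  0.0891] rows>= 16.8
chip (np.float64(-0.005565294125660937), np.float64(-0.05898698838263744))
(459, 251) [ 0.0503 -0.0449]
(449, 256) [ 0.0271 -0.0295]
(473, 260) [ 0.044  -0.0868]
(437, 276) [-0.0368 -0.0288]
(456, 287) [-0.0426 -0.0858]
lid [0.0481 0.0875]
lid [0.0482 0.0276]
lid [-0.0364  0.0864]
lid [-0.0329  0.036 ]
```

View pics/grip.png

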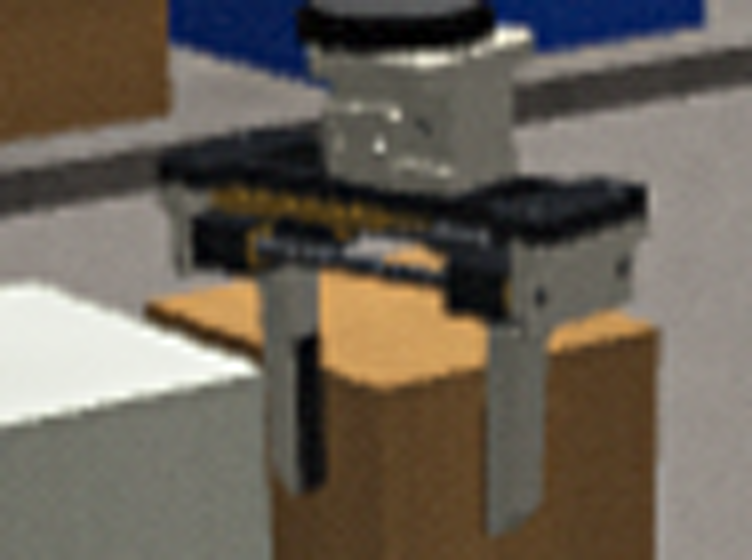

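The grip crop shows black pads running right to the fingertips, so plates can be held near the tips. Moving to the post.

```bash
python3 jog.py '0 0 -2.516 0.4908 -0.6269 0.0891 0.4;0 0 -2.516 0.4908 -0.6269 0.0891 0.4;0 0 -2.516 0.4908 -0.6269 0.0891 0.4;0 0 -2.516 0.4908 -0.6269 0.0891 0.4;0 0 -2.516 0.4908 -0.6269 0.0891 0.4;0 0 -2.516 0.4908 -0.6269 0.0891 0.4;0 0 -2.516 0.4908 -0.6269 0.0891 0.4;0 0 -2.516 0.4908 -0.6269 0.0891 0.4'
python3 -c "
from h import *
go([.4500,.2110,.13],yawR(70.3))"
```

```text
clock: 0.9
eef_pos: [0.3014, -0.1576, 0.1739]
tool_rot: [0.0, 0.736, 0.677, 0.0]
wrist_force: [1.3, 0.1, -0.5]
opening: 0.409
finger_force: 0.0
rv [ 0.     0.    -1.311] d [0.3797 0.1172 0.0439] rows>= 8.7
```

```bash
python3 jog.py '0 0 -1.311 0.3797 0.1172 0.0439 0.4;0 0 -1.311 0.3797 0.1172 0.0439 0.4;0 0 -1.311 0.3797 0.1172 0.0439 0.4;0 0 -1.311 0.3797 0.1172 0.0439 0.4;0 0 -1.311 0.3797 0.1172 0.0439 0.4;0 0 -1.311 0.3797 0.1172 0.0439 0.4;0 0 -1.311 0.3797 0.1172 0.0439 0.4;0 0 -1.311 0.3797 0.1172 0.0439 0.4'
python3 -c "
from h import *
go([.4500,.2110,.045],yawR(70.3))"
```

```text
clock: 1.7
eef_pos: [0.4519, 0.2106, 0.1297]
tool_rot: [-0.0, 0.225, 0.974, -0.0]
wrist_force: [0.4, -0.7, -0.1]
opening: 0.403
finger_force: 0.0
rv [-0.    -0.    -0.109] d [ 0.0018 -0.0004  0.0847] rows>= 1.7
```

```bash
python3 jog.py '0 0 -0.109 0.0015 0 0.04 0.4;0 0 -0.109 0.0015 0 0.085 0.4;0 0 -0.109 0.0015 0 0.085 0.0;0 0 -0.109 0.0015 0 0.085 0.0;0 0 -0.109 0.0015 0 0.085 0.0;0 0 -0.109 0.0015 0 0.085 0.0'
python3 - <<'E'
from h import *
p,R=pose();ax=np.array([.563,.172]);r=p[:2]-ax;print(np.hypot(*r),np.degrees(np.arctan2(r[1],r[0])))
for k in range(1,9):
    a=-np.radians(47*k/8);M=Rot.from_euler('z',a)
    q=np.r_[ax+M.as_matrix()[:2,:2]@r,p[2]]; go(q,M*R,p,R)
E
```

```text
clock: 2.3
eef_pos: [0.4521, 0.2091, 0.0474]
tool_rot: [0.002, 0.175, 0.985, 0.001]
wrist_force: [-0.2, 2.7, -0.1]
opening: 0.142
finger_force: 30.0
0.11697159562744952 161.50457278041276
rv [ 0.    -0.     0.103] d [-0.0003  0.012   0.    ] rows>= 0.7
rv [ 0.001 -0.     0.205] d [-0.0018  0.0239  0.0001] rows>= 1.4
rv [ 0.001 -0.001  0.308] d [-0.0045  0.0356  0.0001] rows>= 2.1
rv [ 0.001 -0.001  0.41 ] d [-0.0084  0.0469  0.0001] rows>= 2.7
rv [ 0.002 -0.001  0.513] d [-0.0134  0.0578  0.0002] rows>= 3.4
rv [ 0.002 -0.001  0.615] d [-0.0195  0.0681  0.0002] rows>= 4.1
rv [ 0.002 -0.002  0.718] d [-0.0266  0.0777  0.0003] rows>= 4.8
rv [ 0.003 -0.002  0.82 ] d [-0.0347  0.0866  0.0003] rows>= 5.5
```

```bash
python3 jog.py '0 0 0.103 -0.0003 0.012 0 0;0 0 0.205 -0.0018 0.0239 0 0;0 0 0.308 -0.0045 0.0356 0 0;0 0 0.41 -0.0084 0.0469 0 0;0 0 0.513 -0.0134 0.0578 0 0;0 0 0.615 -0.0195 0.0681 0 0;0 0 0.718 -0.0266 0.0777 0 0;0 0 0.82 -0.0347 0.0866 0 0'
python3 jog.py '0 0 0 0 0 0 0'
python3 - <<'E'
from h import *
np.set_printoptions(precision=4,suppress=True)
T,S=snap("top",1),snap("scene",1)
p,R=pose();r=p[:2]-[.563,.172];print(np.hypot(*r),np.degrees(np.arctan2(r[1],r[0])))
B=((105,120,40),(130,255,255))
for n,d,b in(("T",T,(210,170,120,110)),("S",S,(275,250,150,120))):
    L=blobs(d,*B,b); print(n,[(l[0],l[1]) for l in L[:2]],L[0][3].tolist(),cv2.minAreaRect(L[0][2]))
a,b=T["frame"][165:291,200:350],S["frame"][240:376,270:440]
f=lambda i:cv2.resize(i,(400,320),interpolation=cv2.INTER_CUBIC)
cv2.imwrite("pics/turn.png",np.hstack([f(a),f(b)]))
E
```

```text
clock: 3.1
eef_pos: [0.5135, 0.2784, 0.0474]
tool_rot: [0.001, 0.554, 0.832, 0.001]
wrist_force: [-1.9, -1.1, 1.8]
opening: 0.141
finger_force: 30.0
clock: 3.2
eef_pos: [0.5152, 0.2792, 0.0474]
tool_rot: [0.001, 0.553, 0.833, 0.002]
wrist_force: [0.5, 2.7, 3.5]
opening: 0.14
finger_force: 30.0
0.11733241461325236 114.45634760956118
T [(637.5, array([260.978 , 252.1854]))] [[247, 240], [244, 260], [276, 264], [278, 250], [273, 243]] ((261.3414611816406, 251.92681884765625), (33.12946319580078, 21.42371940612793), 6.34019136428833)
S [(330.0, array([372.8535, 289.0167]))] [[378, 275], [366, 280], [362, 288], [363, 292], [384, 311], [388, 308], [375, 302], [377, 286], [385, 279]] ((374.5517578125, 293.6670837402344), (36.42629623413086, 23.80400276184082), 84.0938491821289)
```

View pics/turn.png

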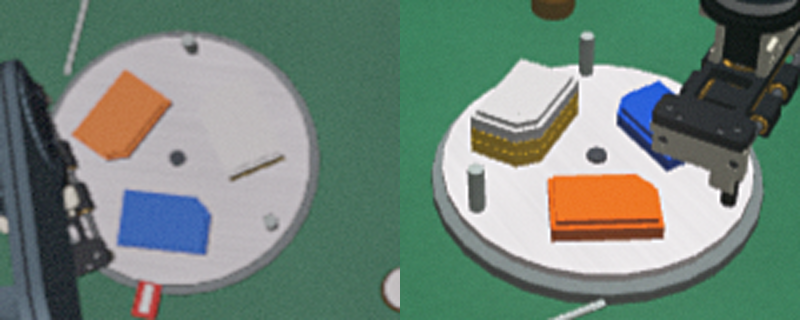

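The carousel turned with the grip held: the blue bay is at top (261,252), roughly beside the red pointer at (255,283). I'll refine the angle metrically.

Run:
```python
from h import *
np.set_printoptions(precision=4,suppress=True)
B=((105,120,40),(130,255,255));R=((0,80,80),(10,255,255));O=((8,120,80),(20,255,255))
def rect(d,col,box,z):
    c=blobs(d,*col,box)[0][2][:,0]; P=np.array([onz(d,p,z)[:2] for p in c])*1000
    r=cv2.minAreaRect(P.astype(np.float32)); M=cv2.boxPoints(r)
    e=[M[1]-M[0],M[2]-M[1]]; e=max(e,key=np.linalg.norm); return np.array(r[0]),sorted(r[1]),np.degrees(np.arctan2(e[1],e[0]))%180,P
for k in(0,1):
    T=load("top",k); print(k,"blue",rect(T,B,(210,170,120,110),.042)[:3],"orange",rect(T,O,(210,170,120,110),.042)[:3])
    hsv=cv2.cvtColor(T["frame"],cv2.COLOR_BGR2HSV); D=blobs(T,(0,0,0),(180,255,120),(260,221,13,13),3)[0][1]; print(" hub",onz(T,D,.028))
    print(" ptr",rect(T,R,(243,270,24,26),.03)[:3])
```

```text
0 blue (array([506.3263, 128.0291]), [57.524940490722656, 86.77456665039062], np.float32(128.8587)) orange (array([551.4814, 238.5874]), [58.249454498291016, 88.34609985351562], np.float32(8.720133))
 hub [0.5635 0.1707 0.028 ]
 ptr (array([411.3282, 197.6496]), [24.64649200439453, 35.80585479736328], np.float32(169.34283))
1 blue (array([493.5887, 179.9158]), [57.1829719543457, 87.92777252197266], np.float32(84.18183)) orange (array([603.3878, 225.6751]), [59.21915054321289, 86.6712646484375], np.float32(143.8026))
 hub [0.5635 0.1707 0.028 ]
 ptr (array([411.5411, 197.4134]), [25.031951904296875, 36.311614990234375], np.float32(169.34283))
```

Run:
```python
from h import *
p,R=pose();ax=np.array([.5635,.171]);r=p[:2]-ax
M=Rot.from_euler('z',-np.radians(4.3)); go(np.r_[ax+M.as_matrix()[:2,:2]@r,p[2]],M*R,p,R)
```

```text
rv [ 0.    -0.     0.075] d [-0.0001  0.0089  0.    ] rows>= 0.5
```

```bash
python3 jog.py '0 0 0.04 0 0.0045 0 0;0 0 0.075 -0.0001 0.0089 0 0;0 0 0.075 -0.0001 0.0089 0 0;0 0 0.075 -0.0001 0.0089 0 0.35;0 0 0.075 -0.0001 0.0089 0 0.35;0 0 0.075 -0.0001 0.0089 -0.04 0.35;0 0 0.075 -0.0001 0.0089 -0.08 0.35'
cat > m.py <<'E'
from h import *
def rect(d,col,box,z):
    c=blobs(d,*col,box)[0][2][:,0]; P=np.array([onz(d,p,z)[:2] for p in c])*1000
    r=cv2.minAreaRect(P.astype(np.float32)); M=cv2.boxPoints(r)
    e=max([M[1]-M[0],M[2]-M[1]],key=np.linalg.norm); return np.array(r[0]),sorted(r[1]),np.degrees(np.arctan2(e[1],e[0]))%180
B=((105,120,40),(130,255,255));O=((8,120,80),(20,255,255))
def bays(k):
    T=snap("top",k)
    for n,c in(("blue",B),("orange",O)): print(n,rect(T,c,(210,170,120,110),.042))
E
python3 -c "
from m import *
bays(2)
psi=np.radians(-24.5);C,s=np.cos,np.sin;a=np.pi/6
u=np.array([C(a)*C(psi),C(a)*s(psi),s(a)]);v=np.array([-s(psi),C(psi),0]);n=np.cross(u,v)
F=np.array([.4868,-.2763,.043]); tray=F+.003*u-.058*v+.014*n; print('tray',tray)
Rt=Rot.from_matrix(np.c_[-u,v,-n])
go(tray+.12*n,Rt)
"
```

```text
clock: 4.0
eef_pos: [0.5193, 0.2806, 0.1246]
tool_rot: [-0.001, 0.583, 0.812, -0.002]
wrist_force: [1.4, 0.4, -0.4]
opening: 0.345
finger_force: 0.0
blue (array([494.32559204, 184.12799072]), [57.034976959228516, 88.04859924316406], np.float32(80.23386))
orange (array([606.62854004, 222.9848938 ]), [58.92831802368164, 86.86190032958984], np.float32(140.55359))
tray [ 0.45874221 -0.32725231  0.05662436]
rv [-0.206 -0.49  -0.8  ] d [-0.5155 -0.3004 -0.0298] rows>= 11.9
```

```bash
python3 jog.py '0 0 -0.15 -0.05 -0.03 -0.05 1;-0.206 -0.49 -0.8 -0.5155 -0.3004 -0.03 1;-0.206 -0.49 -0.8 -0.5155 -0.3004 -0.03 1;-0.206 -0.49 -0.8 -0.5155 -0.3004 -0.03 1;-0.206 -0.49 -0.8 -0.5155 -0.3004 -0.03 1;-0.206 -0.49 -0.8 -0.5155 -0.3004 -0.03 1;-0.206 -0.49 -0.8 -0.5155 -0.3004 -0.03 1;-0.206 -0.49 -0.8 -0.5155 -0.3004 -0.03 1'
cat >> m.py <<'E'
psi=np.radians(-24.5);C,s=np.cos,np.sin;a=np.pi/6
u=np.array([C(a)*C(psi),C(a)*s(psi),s(a)]);v=np.array([-s(psi),C(psi),0]);n=np.cross(u,v)
F=np.array([.4868,-.2763,.043]); tray=F+.003*u-.058*v+.014*n; lid=F+.003*u+.058*v+.014*n
Rt=Rot.from_matrix(np.c_[-u,v,-n]); Rl=Rot.from_matrix(np.c_[u,-v,-n])
E
python3 -c "
from m import *
go(tray+.12*n,Rt)"
```

```text
clock: 4.85
eef_pos: [0.4483, -0.0626, 0.1546]
tool_rot: [0.245, 0.207, 0.946, -0.055]
wrist_force: [0.9, -0.3, 0.8]
opening: 0.976
finger_force: 0.0
rv [-0.004 -0.017 -0.003] d [-0.0554 -0.2363  0.0246] rows>= 4.9
```

```bash
python3 jog.py '0 -0.017 0 -0.0554 -0.2363 0.0246 1;0 -0.017 0 -0.0554 -0.2363 0.0246 1;0 -0.017 0 -0.0554 -0.2363 0.0246 1;0 -0.017 0 -0.0554 -0.2363 0.0246 1;0 -0.017 0 -0.0554 -0.2363 0.0246 1;0 -0.017 0 -0.0554 -0.2363 0.0246 1'
python3 - <<'E'
from m import *
T,S=snap("top",3),snap("scene",3)
go(tray+.002*n,Rt)
def mark(d,pts):
    i=d["frame"].copy()
    return i
a,b=T["frame"],S["frame"]
for d,i in((T,a),(S,b)):
    for q in ([45,30,0],[45,-30,0],[-45,30,0],[-45,-30,0],[41,26,19],[-41,-26,19],[-41,26,19],[41,-26,19]):
        for o,sg in((tray,1),(lid,-1)):
            p=proj(d,o+(sg*q[0]*u+sg*q[1]*v+q[2]*n)/1000); i[int(round(p[1])),int(round(p[0]))]=(0,0,255)
f=lambda i:cv2.resize(i,(400,320),interpolation=cv2.INTER_NEAREST)
cv2.imwrite("pics/app.png",np.hstack([f(a[210:300,380:493]),f(b[160:240,225:325])]))
E
```

```text
clock: 5.45
eef_pos: [0.4046, -0.3039, 0.161]
tool_rot: [0.253, 0.208, 0.943, -0.057]
wrist_force: [0.7, 0.2, 0.5]
opening: 0.997
finger_force: 0.0
rv [-0.01   0.002 -0.01 ] d [0.0034 0.0064 0.1177] rows>= 2.4
```

View pics/app.png

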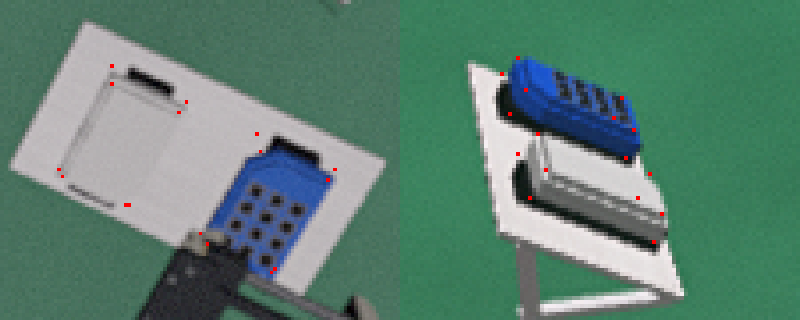

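The red projected dots agree with the tray and lid outlines in both views (top ones within 1 px; in the scene view the tray sits about 2 mm further down-slope). Descending to grasp.

```bash
python3 jog.py '-0.01 0 -0.01 0.0054 0.0064 0.05 1;-0.01 0 -0.01 0.0054 0.0064 0.09 1;-0.01 0 -0.01 0.0054 0.0064 0.11 1;-0.01 0 -0.01 0.0054 0.0064 0.1177 1;-0.01 0 -0.01 0.0054 0.0064 0.1177 1'
python3 -c "
from m import *
from station import ctrl
go(tray+.002*n-.002*u,Rt); print(ctrl.get_obs()['wrist_force'])"
```

```text
clock: 6.05
eef_pos: [0.4574, -0.3167, 0.0543]
tool_rot: [0.252, 0.202, 0.945, -0.051]
wrist_force: [0.5, 0.1, 0.1]
opening: 1.003
finger_force: 0.0
rv [ 0.009 -0.004  0.004] d [-0.0039 -0.0091 -0.0013] rows>= 0.2
[0.47920965 0.07349172 0.05312899]
```

```bash
python3 jog.py '0.008 -0.004 0.004 -0.0039 -0.0091 -0.0013 1;0.008 -0.004 0.004 -0.0039 -0.0091 -0.0013 1;0.008 -0.004 0.004 -0.0039 -0.0091 -0.0013 1'
python3 -c "
from m import *
go(tray+.002*n-.002*u,Rt)"
```

```text
clock: 6.35
eef_pos: [0.4566, -0.3286, 0.0603]
tool_rot: [0.255, 0.205, 0.943, -0.057]
wrist_force: [0.1, 1.0, -0.6]
opening: 1.001
finger_force: 0.0
rv [-0.003  0.005  0.   ] d [0.0026 0.0021 0.0018] rows>= 0.1
```

```bash
python3 jog.py '0 0 0 0 0 0 1;0 0 0 0 0 0 1'
python3 -c "
from m import *
go(tray+.002*n-.002*u,Rt)"
```

```text
clock: 6.55
eef_pos: [0.4565, -0.3281, 0.0596]
tool_rot: [0.255, 0.205, 0.943, -0.056]
wrist_force: [0.2, 0.3, -0.6]
opening: 0.998
finger_force: 0.0
rv [-0.002  0.004 -0.   ] d [0.002  0.0017 0.0014] rows>= 0.1
```

```bash
python3 jog.py '0 0 0 0.002 0.0017 0.002 0.9;0 0 0 0.002 0.0017 0.002 0.8;0 0 0 0.002 0.0017 0.002 0.7;0 0 0 0.002 0.0017 0.002 0.67;0 0 0 0.002 0.0017 0.002 0.65;0 0 0 0.002 0.0017 0.002 0.5;0 0 0 0.002 0.0017 0.002 0.5'
python3 -c "
from m import *
from station import ctrl
go(tray+.002*n-.002*u,Rt);o=ctrl.get_obs();print(o['wrist_force'],o['torque'])"
```

```text
clock: 7.25
eef_pos: [0.4566, -0.3261, 0.0563]
tool_rot: [0.254, 0.205, 0.943, -0.056]
wrist_force: [0.9, 0.0, -0.4]
opening: 0.641
finger_force: 30.0
rv [-0.002  0.003 -0.   ] d [-0.0003 -0.0002 -0.0011] rows>= 0.0
[ 0.93037649  0.01954704 -0.35186579] [0.14746716 0.1066581  0.00763248]
```

```bash
python3 jog.py '0 0 0 0 0 -0.005 0.5;0 0 0 0 0 -0.02 0.5;0 0 0 0 0 -0.05 0.5;0 0 0 0 0 -0.09 0.5;0 0 0 0 0 -0.12 0.5;0 0 0 0 0 -0.12 0.5;0 0 0 0 0 -0.12 0.5'
python3 -c "
from m import *
from station import ctrl
o=ctrl.get_obs();print(o['wrist_force'],o['torque'])
S=snap('scene',4);T=snap('top',4)
go([.4943,.1841,.15],yawR(-9.9))"
```

```text
clock: 7.95
eef_pos: [0.4015, -0.3012, 0.1605]
tool_rot: [0.255, 0.205, 0.943, -0.057]
wrist_force: [-0.5, 0.4, -1.2]
opening: 0.643
finger_force: 30.0
[-0.51389995  0.43972905 -1.24195953] [ 0.17112538  0.21011289 -0.01694965]
rv [0.345 0.447 1.283] d [ 0.1058  0.4793 -0.0511] rows>= 9.9
```

```bash
python3 jog.py '0.345 0.447 1.283 0.1058 0.4793 -0.0511 0.5;0.345 0.447 1.283 0.1058 0.4793 -0.0511 0.5;0.345 0.447 1.283 0.1058 0.4793 -0.0511 0.5;0.345 0.447 1.283 0.1058 0.4793 -0.0511 0.5;0.345 0.447 1.283 0.1058 0.4793 -0.0511 0.5;0.345 0.447 1.283 0.1058 0.4793 -0.0511 0.5;0.345 0.447 1.283 0.1058 0.4793 -0.0511 0.5;0.345 0.447 1.283 0.1058 0.4793 -0.0511 0.5'
python3 jog.py '0 0 0 0 0 0 0.5;0 0 0 0 0 0 0.5'
python3 -c "
from m import *
go([.4943,.1841,.12],yawR(-9.9))"
```

```text
clock: 8.85
eef_pos: [0.4444, -0.0861, 0.15]
tool_rot: [0.136, 0.487, 0.863, -0.018]
wrist_force: [0.5, 0.8, -0.6]
opening: 0.647
finger_force: 30.0
clock: 9.05
eef_pos: [0.4447, -0.0865, 0.1502]
tool_rot: [0.137, 0.483, 0.865, -0.018]
wrist_force: [0.3, -0.5, -1.5]
opening: 0.644
finger_force: 30.0
rv [0.191 0.209 0.72 ] d [ 0.2077  0.1829 -0.0043] rows>= 5.5
```

```bash
python3 jog.py '0.191 0.209 0.72 0.2077 0.1829 -0.0043 0.5;0.191 0.209 0.72 0.2077 0.1829 -0.0043 0.5;0.191 0.209 0.72 0.2077 0.1829 -0.0043 0.5;0.191 0.209 0.72 0.2077 0.1829 -0.0043 0.5;0.191 0.209 0.72 0.2077 0.1829 -0.0043 0.5;0.191 0.209 0.72 0.2077 0.1829 -0.0043 0.5;0.191 0.209 0.72 0.2077 0.1829 -0.0043 0.5;0.191 0.209 0.72 0.2077 0.1829 -0.0043 0.5'
python3 jog.py '0 0 0 0 0 0 0.5;0 0 0 0 0 0 0.5'
python3 - <<'E'
from m import *
from station import ctrl
go([.4943,.1841,.075],yawR(-9.9)); print(ctrl.get_obs()['wrist_force'])
T,S=snap("top",5),snap("scene",5)
f=lambda i:cv2.resize(i,(400,400),interpolation=cv2.INTER_CUBIC)
cv2.imwrite("pics/over.png",np.hstack([f(T["frame"][180:300,210:330]),f(S["frame"][210:350,310:450])]))
E
```

```text
clock: 9.85
eef_pos: [0.4958, 0.1817, 0.1201]
tool_rot: [0.001, 0.766, 0.642, -0.0]
wrist_force: [-0.9, -0.9, -1.9]
opening: 0.642
finger_force: 30.0
clock: 10.05
eef_pos: [0.4958, 0.1809, 0.1215]
tool_rot: [0.001, 0.767, 0.641, 0.001]
wrist_force: [-0.5, -0.6, -1.2]
opening: 0.641
finger_force: 30.0
rv [ 0.003  0.001 -0.006] d [ 0.003  -0.0022  0.0465] rows>= 0.9
[-0.46850552 -0.58274318 -1.21429103]
```

View pics/over.png

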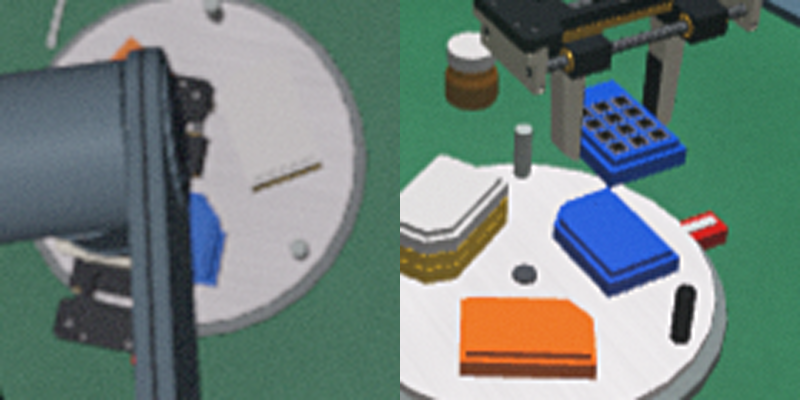

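The tray is level above the bay, with its cut end towards the bay's cut, and the post and orange bay are clear of the fingers. Lowering to just above the land.

```bash
python3 jog.py '0 0 -0.006 0.003 -0.002 0.03 0.5;0 0 -0.006 0.003 -0.002 0.055 0.5;0 0 -0.006 0.003 -0.002 0.065 0.5;0 0 -0.006 0.003 -0.002 0.065 0.5;0 0 -0.006 0.003 -0.002 0.065 0.5'
python3 - <<'E'
from m import *
from station import ctrl
go([.4947,.1845,.047],yawR(-9.9)); o=ctrl.get_obs();print(o['wrist_force'],o['torque'],o['eef_pos'])
E
```

```text
clock: 10.65
eef_pos: [0.4954, 0.1855, 0.0574]
tool_rot: [0.002, 0.765, 0.644, 0.001]
wrist_force: [0.5, 0.1, -2.0]
opening: 0.64
finger_force: 30.0
rv [ 0.005 -0.     0.001] d [-0.0011 -0.0005  0.0104] rows>= 0.2
[ 0.51087058  0.13325779 -2.04349042] [-0.03881965 -0.10844637  0.03708456] [0.49537585 0.18553125 0.05742745]
```

```bash
python3 jog.py '0.004 0 0 -0.001 -0.0005 0.005 0.5;0.004 0 0 -0.001 -0.0005 0.008 0.5;0.004 0 0 -0.001 -0.0005 0.008 0.5'; python3 jog.py '0 0 0 0 0 0.001 0.5;0 0 0 0 0 0.002 0.5;0 0 0 0 0 0.002 0.5' ; python3 jog.py '0 0 0 0 0 0.001 0.5;0 0 0 0 0 0.001 0.5;0 0 0 0 0 0.001 0.5'
```

```text
clock: 10.95
eef_pos: [0.494, 0.1847, 0.0486]
tool_rot: [-0.0, 0.765, 0.644, -0.0]
wrist_force: [-0.7, 0.4, -1.9]
opening: 0.638
finger_force: 30.0
clock: 11.25
eef_pos: [0.494, 0.1848, 0.0465]
tool_rot: [-0.0, 0.765, 0.644, -0.0]
wrist_force: [0.6, -0.2, -2.0]
opening: 0.641
finger_force: 30.0
clock: 11.55
eef_pos: [0.494, 0.1848, 0.0456]
tool_rot: [-0.0, 0.765, 0.644, -0.0]
wrist_force: [0.3, 0.1, -1.1]
opening: 0.643
finger_force: 30.0
```

```bash
python3 jog.py '0 0 0 0 0 0.001 0.5;0 0 0 0 0 0.001 0.5'; python3 jog.py '0 0 0 0 0 0.001 0.5;0 0 0 0 0 0.001 0.5' ; python3 jog.py '0 0 0 0 0 0.001 0.5;0 0 0 0 0 0.001 0.5'
```

```text
clock: 11.75
eef_pos: [0.4941, 0.1848, 0.0445]
tool_rot: [-0.0, 0.765, 0.644, -0.0]
wrist_force: [0.6, 1.4, -1.6]
opening: 0.639
finger_force: 30.0
clock: 11.95
eef_pos: [0.4941, 0.1848, 0.0435]
tool_rot: [-0.0, 0.765, 0.644, -0.0]
wrist_force: [0.1, 0.7, -1.7]
opening: 0.646
finger_force: 30.0
clock: 12.15
eef_pos: [0.4941, 0.1848, 0.0425]
tool_rot: [-0.0, 0.765, 0.644, -0.0]
wrist_force: [0.6, 0.6, -1.6]
opening: 0.645
finger_force: 30.0
```

```bash
python3 jog.py '0 0 0 0 0 0.001 0.5;0 0 0 0 0 0.001 0.5'; python3 jog.py '0 0 0 0 0 0.001 0.5;0 0 0 0 0 0.001 0.5'
```

```text
clock: 12.35
eef_pos: [0.4941, 0.1848, 0.0415]
tool_rot: [-0.0, 0.765, 0.644, -0.0]
wrist_force: [0.7, 0.3, -1.7]
opening: 0.64
finger_force: 30.0
clock: 12.55
eef_pos: [0.494, 0.1849, 0.0405]
tool_rot: [-0.0, 0.765, 0.644, -0.0]
wrist_force: [-0.6, 0.5, -1.8]
opening: 0.642
finger_force: 30.0
```

Run:
```python
from m import *
S=snap("scene",6);cv2.imwrite("pics/low.png",cv2.resize(S["frame"][255:325,325:430],(780,520),interpolation=cv2.INTER_CUBIC))
```

```text
(no output)
```

View pics/low.png

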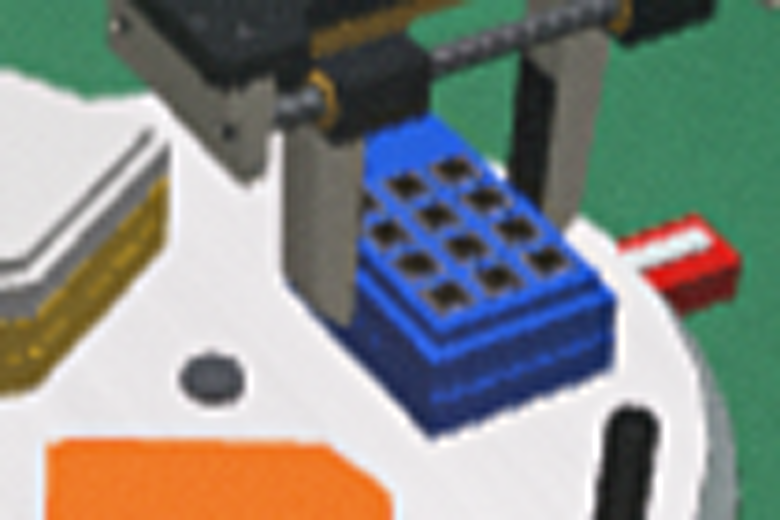

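The tray sits down over the land: slab-top to deck at the near corner is about 80 display px ≈ 27 mm, matching a seated tray (14+13), and the seam is at about (500,385). Continue gently until contact.

```bash
python3 jog.py '0 0 0 0 0 0.0005 0.5;0 0 0 0 0 0.001 0.5'; python3 jog.py '0 0 0 0 0 0.0005 0.5;0 0 0 0 0 0.001 0.5'; python3 jog.py '0 0 0 0 0 0.0005 0.5;0 0 0 0 0 0.0005 0.5'
```

```text
clock: 12.8
eef_pos: [0.494, 0.1849, 0.0397]
tool_rot: [-0.0, 0.765, 0.644, -0.0]
wrist_force: [-0.7, 1.8, 3.3]
opening: 0.642
finger_force: 30.0
clock: 13.0
eef_pos: [0.4941, 0.1849, 0.0396]
tool_rot: [0.0, 0.765, 0.644, -0.0]
wrist_force: [-4.4, 0.6, 12.4]
opening: 0.644
finger_force: 30.0
clock: 13.2
eef_pos: [0.4941, 0.1849, 0.0396]
tool_rot: [0.0, 0.765, 0.644, -0.0]
wrist_force: [-5.1, 0.3, 12.9]
opening: 0.643
finger_force: 30.0
```

```bash
python3 jog.py '0 0 0 0 0 -0.0008 0.5;0 0 0 0 0 -0.0012 0.5;0 0 0 0 0 -0.0012 0.66;0 0 0 0 0 -0.0012 0.72;0 0 0 0 0 -0.0012 0.78;0 0 0 0 0 -0.0012 0.78'; python3 jog.py '0 0 0 0 0 -0.02 0.8;0 0 0 0 0 -0.06 0.8;0 0 0 0 0 -0.1 0.8;0 0 0 -0.02 0 -0.14 0.8;0 0 0 -0.07 0 -0.14 0.8;0 0 0 -0.12 0 -0.14 0.8;0 0 0 -0.12 0 -0.14 0.8'
python3 - <<'E'
from m import *
S,T=snap("scene",7),snap("top",7)
bx=[("S",S,(325,255,70,60)),("T",T,(225,225,65,60))]
for n,d,b in bx:
    L=blobs(d,*B,b); print(n,[(l[0],l[1].round(1),l[3].tolist()) for l in L[:1]])
# predicted points: bay frame from deck yaw, seated vs perched
for z in(.0,.006):
  for n,d in(("S",S),("T",T)):
    x=np.array([np.cos(np.radians(-99.8)),np.sin(np.radians(-99.8)),0]);y=np.array([-x[1],x[0],0])
    print(n,z,[proj(d,np.array([.4941,.1849,.040+z+q[2]])+q[0]*x+q[1]*y).round(1).tolist() for q in([-.045,.03,.013],[-.045,-.03,.013],[-.041,.026,.019],[-.041,-.026,.019],[.041,-.026,.019],[.045,-.03,.013],[-.045,.03,-.014],[-.045,-.03,-.014])])
go(lid+.12*n if 0 else np.r_[lid+.12*np.cross(u,v)],Rl)
f=lambda i:cv2.resize(i,(400,400),interpolation=cv2.INTER_CUBIC)
cv2.imwrite("pics/seat.png",np.hstack([f(T["frame"][215:285,230:300]),f(S["frame"][250:330,335:415])]))
E
```

```text
clock: 13.8
eef_pos: [0.494, 0.1847, 0.0391]
tool_rot: [-0.0, 0.765, 0.644, -0.0]
wrist_force: [0.2, -0.0, 1.1]
opening: 0.776
finger_force: 0.0
clock: 14.5
eef_pos: [0.4731, 0.0617, 0.1797]
tool_rot: [0.001, 0.767, 0.642, -0.001]
wrist_force: [-0.1, 1.1, 0.1]
opening: 0.8
finger_force: 0.0
S [(863.5, array([380.1, 290.6]), [[366, 277], [364, 292], [382, 312], [394, 308], [394, 294], [390, 295], [387, 292], [394, 291], [390, 286], [394, 282], [384, 271]])]
T [(45.0, array([269.8, 261.2]), [[265, 260], [268, 264], [274, 264], [275, 260]])]
S 0.0 [[382.3, 303.4], [407.2, 294.2], [383.1, 299.3], [404.7, 291.4], [382.0, 269.6], [382.4, 270.3], [381.4, 313.5], [405.8, 304.2]]
T 0.0 [[244.5, 237.2], [240.0, 259.4], [245.3, 238.6], [241.4, 258.0], [272.1, 263.6], [273.5, 265.5], [246.2, 238.5], [241.8, 260.2]]
S 0.006 [[382.5, 301.1], [407.5, 291.9], [383.3, 297.0], [404.9, 289.1], [382.2, 267.4], [382.5, 268.1], [381.6, 311.3], [406.1, 302.0]]
T 0.006 [[244.2, 236.9], [239.6, 259.2], [245.0, 238.3], [241.0, 257.8], [271.8, 263.4], [273.3, 265.4], [245.9, 238.2], [241.4, 260.0]]
rv [-0.476  0.369  1.776] d [-0.2622  0.0247  0.0188] rows>= 12.5
```

View pics/seat.png

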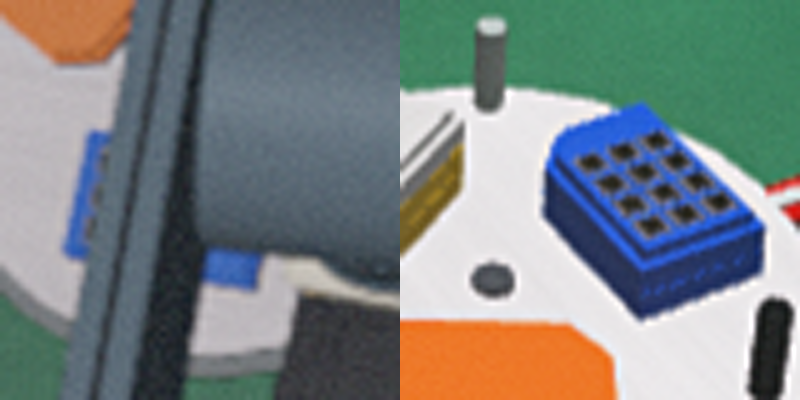

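The tray is seated: near slab-top corner at scene (383,303.6) and bottom at row 314, matching the seated prediction (303.4) and not the perched one (301.1). Now for the lid.

```bash
python3 jog.py '-0.476 0.369 1.776 -0.2622 0.0247 0.0188 1;-0.476 0.369 1.776 -0.2622 0.0247 0.0188 1;-0.476 0.369 1.776 -0.2622 0.0247 0.0188 1;-0.476 0.369 1.776 -0.2622 0.0247 0.0188 1;-0.476 0.369 1.776 -0.2622 0.0247 0.0188 1;-0.476 0.369 1.776 -0.2622 0.0247 0.0188 1;-0.476 0.369 1.776 -0.2622 0.0247 0.0188 1;-0.476 0.369 1.776 -0.2622 0.0247 0.0188 1'
python3 jog.py '0 0 0 0 0 0 1;0 0 0 0 0 0 1'
python3 -c "
from m import *
T=snap('top',8);print(rect(T,O,(210,170,120,110),.042),rect(T,B,(210,170,120,110),.059))
go(lid-.0017*u+.12*n,Rl)"
```

```text
clock: 15.4
eef_pos: [0.4537, -0.196, 0.1603]
tool_rot: [0.038, 0.976, 0.119, 0.178]
wrist_force: [1.0, 0.7, 0.3]
opening: 0.998
finger_force: 0.0
clock: 15.6
eef_pos: [0.4537, -0.1951, 0.1607]
tool_rot: [0.038, 0.976, 0.125, 0.177]
wrist_force: [0.2, -0.1, -0.8]
opening: 1.0
finger_force: 0.0
(array([606.70013428, 222.92593384]), [58.928321838378906, 86.67636108398438], np.float32(140.55365)) (array([493.64898682, 182.84838867]), [57.867252349853516, 88.3051528930664], np.float32(80.15316))
rv [-0.174  0.133  0.648] d [-0.0033 -0.0001  0.    ] rows>= 4.6
```

```bash
python3 jog.py '-0.174 0.133 0.648 -0.0033 0 0 1;-0.174 0.133 0.648 -0.0033 0 0 1;-0.174 0.133 0.648 -0.0033 0 0 1;-0.174 0.133 0.648 -0.0033 0 0 1;-0.174 0.133 0.648 -0.0033 0 0 1;-0.174 0.133 0.648 -0.0033 0 0 1;-0.174 0.133 0.648 -0.0033 0 0 1'
python3 -c "
from m import *
go(lid-.0017*u+.006*n,Rl)"
```

```text
clock: 16.35
eef_pos: [0.4509, -0.1965, 0.1598]
tool_rot: [0.055, 0.944, -0.205, 0.253]
wrist_force: [-0.6, 0.8, -0.6]
opening: 1.003
finger_force: 0.0
rv [0. 0. 0.] d [-0.0002 -0.0003  0.1141] rows>= 2.3
```

```bash
python3 jog.py '0 0 0 0 0 0.05 1;0 0 0 0 0 0.09 1;0 0 0 0 0 0.114 1;0 0 0 0 0 0.114 1;0 0 0 0 0 0.114 1'
python3 -c "
from m import *
from station import ctrl
go(lid-.0017*u+.001*n,Rl);print(ctrl.get_obs()['wrist_force'])"
```

```text
clock: 16.85
eef_pos: [0.5021, -0.2205, 0.0605]
tool_rot: [0.055, 0.944, -0.207, 0.252]
wrist_force: [0.6, 0.9, 0.0]
opening: 1.002
finger_force: 0.0
rv [ 0.     0.001 -0.004] d [ 0.0005 -0.0009  0.0048] rows>= 0.1
[0.59550745 0.88425567 0.00429766]
```

```bash
python3 jog.py '0 0 -0.004 0.0005 -0.0009 0.0048 0.9;0 0 -0.004 0.0005 -0.0009 0.0048 0.8;0 0 -0.004 0.0005 -0.0009 0.0048 0.7;0 0 -0.004 0.0005 -0.0009 0.0048 0.67;0 0 -0.004 0.0005 -0.0009 0.0048 0.65;0 0 -0.004 0.0005 -0.0009 0.0048 0.5;0 0 -0.004 0.0005 -0.0009 0.0048 0.5'
python3 -c "
from m import *
from station import ctrl
go(lid-.0017*u+.001*n,Rl);print(ctrl.get_obs()['wrist_force'])"
python3 jog.py '0 0 0 0 0 -0.005 0.5;0 0 0 0 0 -0.02 0.5;0 0 0 0 0 -0.05 0.5;0 0 0 0 0 -0.09 0.5;0 0 0 0 0 -0.12 0.5;0 0 0 0 0 -0.12 0.5;0 0 0 0 0 -0.12 0.5'
python3 -c "
from m import *
go([.4941,.1849,.14],yawR(-9.9))"
```

```text
clock: 17.55
eef_pos: [0.5049, -0.2209, 0.0573]
tool_rot: [0.056, 0.944, -0.206, 0.253]
wrist_force: [-3.2, 2.6, 7.2]
opening: 0.641
finger_force: 30.0
rv [ 0.002 -0.001 -0.001] d [-0.0002 -0.0001  0.0006] rows>= 0.0
[-3.24942854  2.60803209  7.203568  ]
clock: 18.25
eef_pos: [0.4503, -0.1961, 0.1613]
tool_rot: [0.056, 0.944, -0.206, 0.253]
wrist_force: [-0.2, 0.3, -0.8]
opening: 0.644
finger_force: 30.0
rv [ 0.48  -0.368 -1.78 ] d [-0.1132 -0.3647 -0.0418] rows>= 12.5
```

```bash
python3 jog.py '0.48 -0.368 -1.78 -0.1132 -0.3647 -0.0418 0.5;0.48 -0.368 -1.78 -0.1132 -0.3647 -0.0418 0.5;0.48 -0.368 -1.78 -0.1132 -0.3647 -0.0418 0.5;0.48 -0.368 -1.78 -0.1132 -0.3647 -0.0418 0.5;0.48 -0.368 -1.78 -0.1132 -0.3647 -0.0418 0.5;0.48 -0.368 -1.78 -0.1132 -0.3647 -0.0418 0.5;0.48 -0.368 -1.78 -0.1132 -0.3647 -0.0418 0.5;0.48 -0.368 -1.78 -0.1132 -0.3647 -0.0418 0.5'
python3 jog.py '0 0 0 0 0 0 0.5;0 0 0 0 0 0 0.5'
python3 -c "
from m import *
go([.4941,.1849,.13],yawR(-9.9))"
```

```text
clock: 19.05
eef_pos: [0.4931, 0.1884, 0.1375]
tool_rot: [0.021, 0.924, 0.369, 0.102]
wrist_force: [-0.1, -0.0, -1.2]
opening: 0.642
finger_force: 30.0
clock: 19.25
eef_pos: [0.4932, 0.1859, 0.1375]
tool_rot: [0.022, 0.925, 0.366, 0.102]
wrist_force: [-0.4, 0.8, -1.1]
opening: 0.642
finger_force: 30.0
rv [ 0.168 -0.131 -0.642] d [-0.0013  0.0004  0.0075] rows>= 4.5
```

```bash
python3 jog.py '0.168 -0.131 -0.642 -0.0013 0 0.0075 0.5;0.168 -0.131 -0.642 -0.0013 0 0.0075 0.5;0.168 -0.131 -0.642 -0.0013 0 0.0075 0.5;0.168 -0.131 -0.642 -0.0013 0 0.0075 0.5;0.168 -0.131 -0.642 -0.0013 0 0.0075 0.5;0.168 -0.131 -0.642 -0.0013 0 0.0075 0.5;0.168 -0.131 -0.642 -0.0013 0 0.0075 0.5'
python3 jog.py '0 0 0 0 0 0.02 0.5;0 0 0 0 0 0.045 0.5;0 0 0 0 0 0.06 0.5;0 0 0 0 0 0.06 0.5;0 0 0 0 0 0.06 0.5'
python3 - <<'E'
from m import *
from station import ctrl
go([.4941,.1849,.062],yawR(-9.9)); print(ctrl.get_obs()['wrist_force'])
S=snap("scene",9)
cv2.imwrite("pics/lidover.png",cv2.resize(S["frame"][240:325,325:430],(741,600),interpolation=cv2.INTER_CUBIC))
E
```

```text
clock: 19.95
eef_pos: [0.4941, 0.1835, 0.1316]
tool_rot: [0.001, 0.767, 0.641, 0.001]
wrist_force: [0.4, -0.1, -1.0]
opening: 0.64
finger_force: 30.0
clock: 20.45
eef_pos: [0.4945, 0.1842, 0.0726]
tool_rot: [0.001, 0.766, 0.642, 0.002]
wrist_force: [0.2, -0.2, -0.8]
opening: 0.643
finger_force: 30.0
rv [ 0.004 -0.001 -0.003] d [ 0.0006 -0.0006  0.0106] rows>= 0.2
[ 0.2251786  -0.24927733 -0.77888779]
```

View pics/lidover.png

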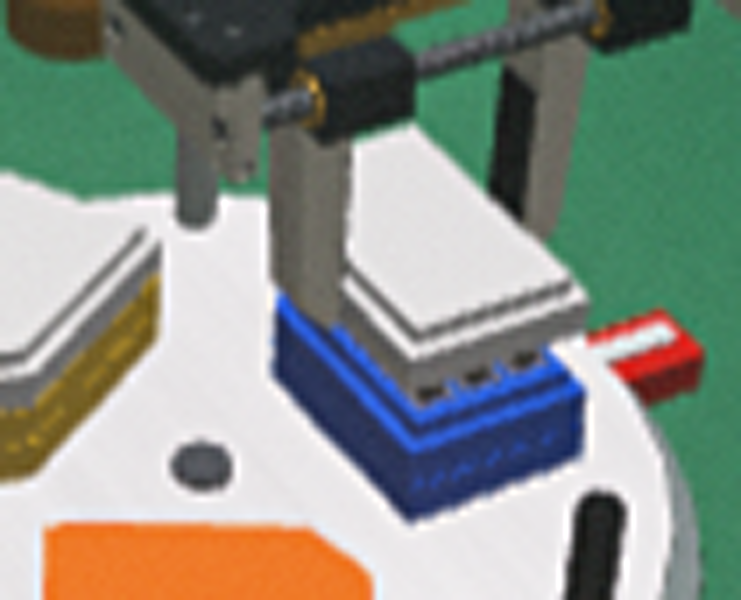

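The lid is level over the tray: its near lower corner at display (413,398) is above the tray's at (413,447), and the right edges agree within about 1 mm. Lowering by feel.

```bash
python3 jog.py '0.004 0 -0.003 0.0006 -0.0006 0.006 0.5;0.004 0 -0.003 0.0006 -0.0006 0.0095 0.5;0.004 0 -0.003 0.0006 -0.0006 0.0095 0.5'; for i in 1 2 3; do :; done; python3 jog.py '0 0 0 0 0 0.001 0.5;0 0 0 0 0 0.002 0.5;0 0 0 0 0 0.002 0.5'; python3 jog.py '0 0 0 0 0 0.001 0.5;0 0 0 0 0 0.001 0.5'; python3 jog.py '0 0 0 0 0 0.001 0.5;0 0 0 0 0 0.001 0.5'; python3 jog.py '0 0 0 0 0 0.0005 0.5;0 0 0 0 0 0.001 0.5'
```

```text
clock: 20.8
eef_pos: [0.4942, 0.1853, 0.0627]
tool_rot: [-0.001, 0.765, 0.644, 0.0]
wrist_force: [-0.7, -0.4, -0.3]
opening: 0.639
finger_force: 30.0
clock: 21.1
eef_pos: [0.4944, 0.1853, 0.0609]
tool_rot: [-0.0, 0.765, 0.644, 0.001]
wrist_force: [0.8, 0.6, -1.1]
opening: 0.639
finger_force: 30.0
clock: 21.3
eef_pos: [0.4944, 0.1853, 0.0599]
tool_rot: [-0.0, 0.765, 0.644, 0.001]
wrist_force: [0.6, -0.5, -0.2]
opening: 0.64
finger_force: 30.0
clock: 21.5
eef_pos: [0.4945, 0.1853, 0.0593]
tool_rot: [-0.0, 0.765, 0.644, 0.001]
wrist_force: [-1.9, -0.8, 2.5]
opening: 0.641
finger_force: 30.0
clock: 21.7
eef_pos: [0.4945, 0.1852, 0.0584]
tool_rot: [-0.0, 0.765, 0.644, 0.001]
wrist_force: [-2.1, -0.8, 5.6]
opening: 0.641
finger_force: 30.0
```

```bash
python3 - <<'E'
from m import *
from station import ctrl
p,R=pose();o=ctrl.get_obs();f=R.inv().apply(o['wrist_force']);t=R.inv().apply(o['torque']);print(f.round(2),t.round(3),R.as_rotvec(),np.degrees(np.arctan2(*R.as_matrix()[[1,0],1])))
E
python3 jog.py '0 0 0 0 0 -0.0008 0.5;0 0 0 0 0 -0.0008 0.5'
python3 jog.py '0 0 0 0.0006 0 0 0.5;0 0 0 0.0012 0 0 0.5;0 0 0 0.0012 0 0 0.5'
python3 -c "
from m import *
from station import ctrl
p,R=pose();o=ctrl.get_obs();f=R.inv().apply(o['wrist_force']);t=R.inv().apply(o['torque']);print(f.round(2),t.round(3))"
```

```text
[-1.17 -1.92 -5.64] [ 0.265 -0.07  -0.011] [-2.40278002e+00 -2.02314887e+00 -2.23477307e-03] -9.805038689509443
clock: 21.9
eef_pos: [0.4946, 0.1853, 0.0589]
tool_rot: [-0.0, 0.765, 0.644, 0.001]
wrist_force: [0.5, -0.8, 1.9]
opening: 0.639
finger_force: 30.0
clock: 22.2
eef_pos: [0.4945, 0.1867, 0.0585]
tool_rot: [-0.001, 0.765, 0.644, 0.001]
wrist_force: [-0.3, 0.9, -1.7]
opening: 0.644
finger_force: 30.0
[ 0.84 -0.43  1.68] [-0.127  0.013 -0.039]
```

```bash
python3 jog.py '0 0 0 0 0 0.001 0.5;0 0 0 0 0 0.001 0.5'; python3 jog.py '0 0 0 0 0 0.001 0.5;0 0 0 0 0 0.001 0.5'; python3 jog.py '0 0 0 0 0 0.001 0.5;0 0 0 0 0 0.001 0.5'
```

```text
clock: 22.4
eef_pos: [0.4943, 0.1867, 0.0574]
tool_rot: [-0.001, 0.765, 0.644, 0.0]
wrist_force: [-0.7, 0.1, -1.3]
opening: 0.641
finger_force: 30.0
clock: 22.6
eef_pos: [0.4945, 0.1866, 0.0566]
tool_rot: [-0.001, 0.765, 0.644, 0.001]
wrist_force: [0.3, 0.4, -0.6]
opening: 0.637
finger_force: 30.0
clock: 22.8
eef_pos: [0.4946, 0.1866, 0.0557]
tool_rot: [-0.001, 0.765, 0.644, 0.001]
wrist_force: [0.2, 1.8, -0.3]
opening: 0.639
finger_force: 30.0
```

Dropped in; continue to the ledge (expected ~0.053).

```bash
python3 jog.py '0 0 0 0 0 0.001 0.5;0 0 0 0 0 0.001 0.5'; python3 jog.py '0 0 0 0 0 0.0005 0.5;0 0 0 0 0 0.001 0.5'; python3 jog.py '0 0 0 0 0 0.0005 0.5;0 0 0 0 0 0.0005 0.5'; python3 jog.py '0 0 0 0 0 0.0005 0.5;0 0 0 0 0 0.0005 0.5'
```

```text
clock: 23.0
eef_pos: [0.4947, 0.1866, 0.0548]
tool_rot: [-0.0, 0.765, 0.644, 0.001]
wrist_force: [-0.2, -0.0, -0.5]
opening: 0.644
finger_force: 30.0
clock: 23.2
eef_pos: [0.4948, 0.1866, 0.054]
tool_rot: [-0.0, 0.765, 0.644, 0.001]
wrist_force: [-0.3, 1.5, 2.3]
opening: 0.642
finger_force: 30.0
clock: 23.4
eef_pos: [0.4947, 0.1866, 0.0538]
tool_rot: [-0.0, 0.765, 0.644, 0.001]
wrist_force: [-0.6, 1.8, 4.7]
opening: 0.638
finger_force: 30.0
clock: 23.6
eef_pos: [0.4948, 0.1866, 0.0538]
tool_rot: [-0.0, 0.765, 0.644, 0.001]
wrist_force: [-3.0, 0.9, 7.8]
opening: 0.643
finger_force: 30.0
```

```bash
python3 jog.py '0 0 0 0 0 0.0005 0.5;0 0 0 0 0 0.0005 0.5'; python3 jog.py '0 0 0 0 0 -0.001 0.5;0 0 0 0 0 -0.001 0.64;0 0 0 0 0 -0.001 0.7;0 0 0 0 0 -0.001 0.76;0 0 0 0 0 -0.001 0.76'; python3 jog.py '0 0 0 0 0 -0.02 0.8;0 0 0 0 0 -0.06 0.8;0 0 0 0 0 -0.1 0.8;0 0 0 -0.05 0 -0.12 0.8;0 0 0 -0.1 0 -0.12 0.8;0 0 0 -0.15 0 -0.12 0.8;0 0 0 -0.2 0 -0.12 0.8;0 0 0 -0.25 0 -0.12 0.8'
python3 - <<'E'
from m import *
S,T=snap("scene",10),snap("top",10)
print(rect(T,O,(210,170,120,110),.042))
x=np.array([np.cos(np.radians(-99.8)),np.sin(np.radians(-99.8)),0]);y=np.array([-x[1],x[0],0])
for z in(0,.006): print(z,[proj(S,np.array([.4945,.1855,.053+z+q[2]])+q[0]*x+q[1]*y).round(1).tolist() for q in([-.045,.03,.0],[-.045,.03,.013],[-.041,.026,.019],[-.045,-.03,.013],[-.045,.03,-.027])])
f=lambda i:cv2.resize(i,(400,400),interpolation=cv2.INTER_CUBIC)
cv2.imwrite("pics/fin.png",np.hstack([f(T["frame"][180:300,210:330]),f(S["frame"][250:330,335:415])]))
E
```

```text
clock: 23.8
eef_pos: [0.4947, 0.1867, 0.0537]
tool_rot: [-0.0, 0.765, 0.644, 0.001]
wrist_force: [-3.9, 1.0, 12.1]
opening: 0.64
finger_force: 30.0
clock: 24.3
eef_pos: [0.4944, 0.1863, 0.0529]
tool_rot: [-0.001, 0.765, 0.644, 0.0]
wrist_force: [0.3, 0.6, 0.2]
opening: 0.759
finger_force: 0.0
clock: 25.1
eef_pos: [0.4519, -0.0582, 0.173]
tool_rot: [-0.0, 0.765, 0.644, 0.001]
wrist_force: [1.4, -0.2, 0.1]
opening: 0.796
finger_force: 0.0
(array([606.86968994, 222.92428589]), [59.35480499267578, 86.72099304199219], np.float32(140.90993))
0 [[382.4, 303.6], [382.8, 298.6], [383.6, 294.5], [407.9, 289.5], [381.4, 313.8]]
0.006 [[382.6, 301.3], [383.1, 296.3], [383.8, 292.2], [408.2, 287.1], [381.6, 311.5]]
```

View pics/fin.png

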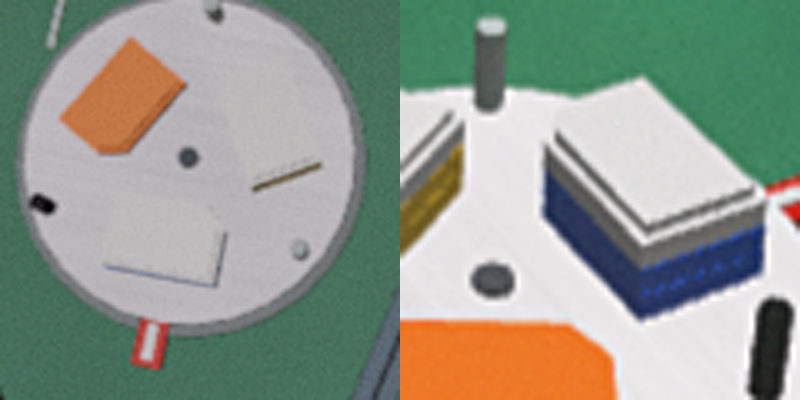

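The lid is seated: slab-top corner at scene row 298.6, equal to the seated prediction (perched would be 296.3), no gap. The stack still faces the pointer at top (255,283), with the deck within about 1°. The arm is clear.

```bash
python3 jog.py '0 0 0 0 0 0 0.8;0 0 0 0 0 0 0.8'; python3 -c "
from station import ctrl
print(ctrl.job_done())"
```

```text
clock: 25.4
eef_pos: [0.4526, -0.0556, 0.1727]
tool_rot: [-0.001, 0.765, 0.644, 0.001]
wrist_force: [-0.6, 0.2, -0.6]
opening: 0.798
finger_force: 0.0
the job is handed in; nothing more can be done
None
```

I turned the blue bay to within about 1° of the pointer, then seated the tray on it and the lid on the tray, both fully home by feel and in the pictures, and handed the job in at 25.4 s.

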